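# Pulse the coffee grinder by its bayonet lid

### The job

Take the grinder's bayonet lid (the one with the bar grip and two lugs) from the table, set its lugs into the slots of the coffee grinder and push it down against the spring, then twist it clockwise to the pulse dot, halfway (45 degrees) to the lock, without letting it click into the lock. Finish while still gripping the lid and holding it there at the dot against its spring; leave everything else on the table where it stands.

Things in the scene. Friction and masses are not known exactly. Their poses are not given: they have to be found in the camera images.
- lid: the grinder's bayonet lid, grey plastic, 65 mm tall, about 90 g, standing on the table grip up; a half turn gives the same lid. Origin: centre of its underside, z up. Round plug 66 mm across, 19 mm tall; above it a flange 92 mm across, from 19 to 29 mm; above it the bar grip
- lid_grip (a point): middle of the lid's upright bar grip, 52 mm above the lid's underside. The bar runs along the lid's x axis: 50 mm long, 16 mm thick (y), from 29 mm (flange top) to 65 mm above the underside
- lid_lug (a point): outer end of the lug at the lid's +x, 40 mm from the axis, in line with the bar; its twin is at -x. Each lug is 12 mm wide and reaches from 2 to 9 mm above the lid's underside
- grinder: the electric coffee grinder, fixed: steel base 124 mm across, black collar 112 mm across, open on top, rim 125 mm above the table. Origin: centre of its underside, z up. The lid's lugs go down into slots at its +x and -x; then the lid turns clockwise only (seen from above). A spring turns it back when let go, about 0.15 N m at the dot
- mouth (a point): centre of the grinder's mouth at rim height, 125 mm above the table, axes as the grinder's. Mouth 71 mm wide, inside a metal ledge 5 mm thick, flush with the rim. Lugs pass under the ledge only with the lid's underside 14 mm or more below the rim (16 to 17 mm gives room; 18 mm is the bottom)
- slot (a point): the slot in the ledge at the grinder's +x (twin at -x), at rim height, 38 mm from the axis: about 22 mm wide, reaching to 43 mm from the axis. A single raised rib on the rim beside it is the insert mark
- pulse_dot (a point): the round raised dot on the rim, 51 mm from the axis, 45 degrees clockwise of the insert rib (twin opposite): the pulse position, where the lid's bar is to point
- lock_mark (a point): the raised double rib on the rim, 51 mm from the axis, 90 degrees clockwise of the insert rib (twin opposite): the lock. From about 60 degrees the lugs meet the spring balls that click behind them
- seat (a joint): travel of the sprung seat the lid's underside stands on (m): 0 = up, its top 12 mm below the rim; 0.006 = fully down. About 2 N at first, 4.5 N fully down. With it up the lugs are held in the slots
- ring (a joint): angle of the sprung ring in the grinder (rad, 0 = rest, grows clockwise seen from above, end stop 1.45). The lid carries it along; it lags the lid's angle from the insert mark by 0 to 0.17 rad
- jar_lid: bystander: plain storage-jar lid, grey plastic disc 80 mm across with a round 30 mm knob, 40 mm tall, no lugs; leave alone. Origin: centre of its underside
- jar: bystander: open steel jar, 90 mm across, 115 mm tall. Origin: centre of its underside
- cup: bystander: one paper cup, 72 mm across, 85 mm tall. Origin: centre of its underside
- cup_stack: bystander: a stack of paper cups, 75 mm across, 175 mm tall. Origin: centre of its underside
- mug: bystander: white mug, 84 mm across, 95 mm tall. Origin: centre of its underside
- spoon: bystander: steel spoon, 160 mm long, lying on the table
- spray: bystander: spray bottle, 72 mm across, 190 mm tall. Origin: centre of its underside

How it is judged:
On the way, in this order (a step that is already met when the one before it is completed fails the run):
1. the lid is lifted off the table in the gripper (height (world z) of lid above 0.03 m and contact force between the fingers and lid above 1 N), for 0.2 s.
2. the lid is in the mouth, lugs in the slots, pushed down against the spring (horizontal distance between lid and mouth below 0.006 m and z of lid in the frame of mouth below -0.0135 m and angle between the x axis of lid and the x axis of grinder, either way round below 0.3 rad and angle between lid's own z axis and vertical below 0.15 rad), for 0.1 s.
At the end, for the whole second after the job is handed in: The gripper still holds the lid (over 1 N), still, upright within 0.12 rad, within 6 mm of the mouth's centre, underside 12 mm or more below the rim, turned clockwise 34 to 56 degrees from the insert mark (dot at 45), ring past 0.35 rad (angle between the x axis of lid and the x axis of grinder, either way round between 0.59 and 0.98 rad and value of joint ring above 0.35 rad and horizontal distance between lid and mouth below 0.006 m and z of lid in the frame of mouth below -0.012 m and angle between lid's own z axis and vertical below 0.12 rad and contact force between the fingers and lid above 1 N and angular speed of lid below 0.3 rad/s); the arm keeps its last pose, push and grip.
It fails at once if the lid is turned into the lock (ring past 1.08 rad) (value of joint ring above 1.08 rad).
It fails at once if a bystander is moved more than 3 cm (distance of any of jar_lid, jar, cup, cup_stack, mug, spoon, spray from where it was at the start of the episode above 0.03 m).
It also fails if it takes over 38 s, if anything falls off the work surface, if the arm or the gripper's body presses on something with over 40 N, if the wrist force passes 120 N, or if a joint passes its speed limit or range.

### The arm

A 7-joint arm with a two-finger parallel gripper is mounted at the origin on the work surface. World frame = base frame: x ahead of the robot, y to its left, z up, the work surface at z = 0. Lengths are in m, angles in rad, forces in N, time in s.
With the tool pointing down it reaches from about 0.4 to 0.875 m from the base axis. Payload 19.3 kg.
Tool frame: the origin (TCP) lies between the finger pads; the fingertips stand 25 mm ahead of it and the grasp point (between the pads) lies 6 mm ahead of it; z points along the fingers, y is the line along which they close (so a half turn about z gives the same grasp; the last joint's range is limited). The gripper opens to 85 mm and grips with 20 to 120 N. Pads are 22 mm wide; open, the fingers measure 114 mm over their backs; the gripper's body (76 mm by 85 mm) begins 54 mm behind the grasp point. The pads swing forward as they close: fully open they stand 13 mm farther back than shut.
Start: joints at [1.183, 0.521, -0.036, 1.599, 0.021, 1.021, -0.113], TCP at [0.195, -0.594, 0.256] pointing down, gripper open.
Joint ranges: [-2.91, 2.91], [-0.3, 2.13], [-1.5, 1.42], [0.17, 2.43], [-1.26, 4.41], [0.16, 1.93], [-2.52, 2.52]. Speed limits (rad/s): [1.89, 1.89, 2.39, 2.39, 3.01, 3.01, 3.01].

### API

Orientations are given as [roll, pitch, yaw] about the fixed x, y, z axes, in that order (R = Rz(yaw) Ry(pitch) Rx(roll)).
In Python, from cell import ctrl gives the robot as it stands. The module is installed in compiled form; this text tells all that it offers. Calls block until the motion is done:
- ctrl.movep(position, orientation): joint-space move of the TCP to a pose.
- ctrl.move_straight(position, rot=None, max_speed=0.15, until_force=None): straight line of the TCP; rot=None keeps the orientation; max_speed is the mean speed in m/s. With until_force (N) it stops when the force on the tool has changed by that much, and returns True; else False.
- ctrl.move_j(angles): joint-space move.
- ctrl.open() and ctrl.gripper_close(): open the fingers fully, or close them until they stop; the grip force is fixed at half the most.
- ctrl.sleep(seconds).
- ctrl.solve_ik(position, orientation): joint angles nearest the present ones, or None.
- ctrl.observe(): the state.
- ctrl.grab_frame(name): name is "scene" or "top" or "wrist"; returns the picture (480x640x3 uint8, red, green, blue); there is no depth.
- ctrl.camera_model(name): a dict with "fx", "fy", "cx", "cy" (pixels), "dist" ([k1, k2, p1, p2, k3] as OpenCV has them; the pictures are not rectified), "R" (3x3) and "t" (3): a world point X has camera coordinates R X + t. Camera axes: x right, y down, z forward; pixel columns grow to the right and rows downward; lengths in m; the calibration is good to about 2 mm. A picture is of the moment at which its call begins: read the wrist's pose just before it. camera_model takes no time and is no camera call; for the wrist camera it gives the pose at the moment of the call.
A pose or a line that the arm cannot do raises ctrl.PlanningError and nothing moves.
- ctrl.hand_in(): hands the job in; it is judged then, once.
Trained networks look in the newest picture that a camera, given by its name, has taken for a name from the list of things; names that differ only in an ending like _2 or _b are one class to them, and where a whole thing is asked for, a point or a joint stands for the part that bears it (a point fixed in the world has none). Each returns a list of dicts, best first, with "score" (0 to 1); they miss things now and then, are a little off and sometimes report something else, mostly with a low value. They report only what shows in the picture. A call takes as long as a camera call.
- ctrl.outline_of(target, camera): "mask" (480x640 bool, what is visible of it) and "rect" ([centre column, centre row, width, height] in pixels, round what is visible of it).
- ctrl.place_of(target, camera): "uv" ([column, row] in pixels: a listed point, or the origin of a listed thing).
The state is a dict: "time": time; "qpos": joint angles; "qd": joint speeds; "effort": joint torques, N m; "tool_pos": TCP position; "tcp_rot": TCP orientation; "wrist_force": force on the tool from outside, world axes, zero at the start; "moment": the same for the moment, N m; "grip_width": finger opening in m; "finger_force": force on a finger pad.
Only numpy, scipy, OpenCV 4.12 (cv2) and the standard library are available. Lean on these libraries where they do the work, as an engineer would, in place of code of your own. Each camera call takes 0.05 s, during which the arm holds its last target. There are 200 camera calls.

## Working session

There is one attempt and no reset: what is moved stays moved. The work goes in short steps, each a Python script; the robot and the scene stay as the last script left them, time stands still between calls to the robot, and variables do not carry over. Pictures are saved under pics/ and viewed, at most 10 in all, crops included, and the job is handed in when it is done.

```bash
mkdir -p pics
cat > h.py <<'E'
import numpy as np, cv2
from cell import ctrl
def ray(cm,uv):
    K=np.array([[cm['fx'],0,cm['cx']],[0,cm['fy'],cm['cy']],[0,0,1.]])
    p=cv2.undistortPoints(np.array([[uv]],float),K,np.array(cm['dist'],float))[0,0]
    R=np.array(cm['R']);t=np.array(cm['t'])
    return -R.T@t, R.T@np.array([p[0],p[1],1.])
def atz(cm,uv,z):
    c,d=ray(cm,uv); return c+d*(z-c[2])/d[2]
def proj(cm,X):
    K=np.array([[cm['fx'],0,cm['cx']],[0,cm['fy'],cm['cy']],[0,0,1.]])
    return cv2.projectPoints(np.array(X,float).reshape(-1,1,3),cv2.Rodrigues(np.array(cm['R']))[0],np.array(cm['t'],float),K,np.array(cm['dist'],float))[0][:,0]
def snap(n,f):
    im=ctrl.grab_frame(n); cv2.imwrite('pics/'+f,im[:,:,::-1]); return im
E
python3 - <<'E'
from h import *
np.set_printoptions(precision=4,suppress=True)
o=ctrl.observe();print(o['time'],o['tcp_rot'],o['wrist_force'])
Z=dict(lid=0,lid_grip=.052,lid_lug=.0055,grinder=0,mouth=.125,slot=.125,pulse_dot=.125,lock_mark=.125,jar_lid=0,jar=0,cup=0,cup_stack=0,mug=0,spray=0)
for c in ['top','scene']:
    snap(c,c+'1.png'); cm=ctrl.camera_model(c); print(c,ray(cm,(320,240)))
    for k,z in Z.items():
        for r in ctrl.place_of(k,c)[:3]: print(k,round(r['score'],2),np.array(r['uv']),atz(cm,r['uv'],z)[:2])
E
```

```text
0.0 [-3.1405  0.      0.3177] [-0.2445  0.3638 -1.4803]
top (array([0.3897, 0.0579, 1.3222]), array([ 0.1497, -0.0175, -0.9886]))
lid 0.58 [449.4 249.4] [ 0.5687 -0.2802]
lid_grip 0.62 [454.5 249.1] [ 0.5624 -0.279 ]
lid_lug 0.72 [438.5 234.3] [ 0.6048 -0.253 ]
grinder 0.6 [273.4 245. ] [0.577  0.1466]
grinder 0.42 [460.8 339.9] [ 0.3508 -0.3025]
mouth 0.83 [267. 242.] [0.5658 0.1523]
mouth 0.24 [184.9 199.5] [0.66   0.3363]
slot 0.63 [265.7 220.8] [0.6128 0.156 ]
pulse_dot 0.93 [281.8 221.6] [0.6112 0.1206]
lock_mark 0.8 [290.4 230.6] [0.5913 0.1015]
jar_lid 0.95 [369.  294.7] [ 0.4585 -0.0829]
jar 0.77 [397.3 168. ] [ 0.7712 -0.1562]
cup 0.72 [353.8 218.3] [ 0.6436 -0.0475]
cup_stack 0.62 [267.5 239.8] [0.5896 0.1611]
mug 0.71 [180.8 296.8] [0.4508 0.3664]
mug 0.27 [266.  239.1] [0.5913 0.1647]
mug 0.16 [372.  293.4] [ 0.4617 -0.0901]
spray 0.82 [187.7 200.2] [0.6864 0.3584]
scene (array([ 1.35  , -0.1239,  0.9479]), array([-0.6972,  0.1252, -0.7065]))
lid 0.87 [197.2 305.4] [ 0.5726 -0.2758]
lid_grip 0.7 [193.7 289.3] [ 0.5673 -0.2742]
lid_lug 0.7 [302.3 312.8] [ 0.6429 -0.0391]
lid_lug 0.56 [207.6 315.4] [ 0.6106 -0.2521]
grinder 0.78 [373.  279.2] [0.5708 0.1458]
mouth 0.76 [382.7 243.5] [0.5752 0.1583]
slot 0.89 [388.7 254.1] [0.6094 0.1626]
slot 0.57 [379.  244.1] [0.5754 0.1496]
pulse_dot 0.89 [373.4 258.8] [0.6168 0.1258]
lock_mark 0.77 [357.9 248.4] [0.5797 0.0999]
lock_mark 0.48 [373.  259.1] [0.6175 0.1248]
jar_lid 0.76 [273.8 261.2] [ 0.4667 -0.083 ]
jar_lid 0.68 [374.4 258.5] [0.5049 0.1665]
jar 0.77 [260.9 365.7] [ 0.7603 -0.1469]
cup 0.82 [300.  312.8] [ 0.6378 -0.0438]
cup_stack 0.66 [352.7 355.2] [0.7712 0.0493]
mug 0.65 [447.  231.9] [0.4474 0.3815]
mug 0.63 [197.8 303.7] [ 0.5678 -0.2743]
spray 0.98 [475.3 306.3] [0.6974 0.3604]
spray 0.16 [300.3 313.2] [ 0.639  -0.0433]
```

View pics/top1.png

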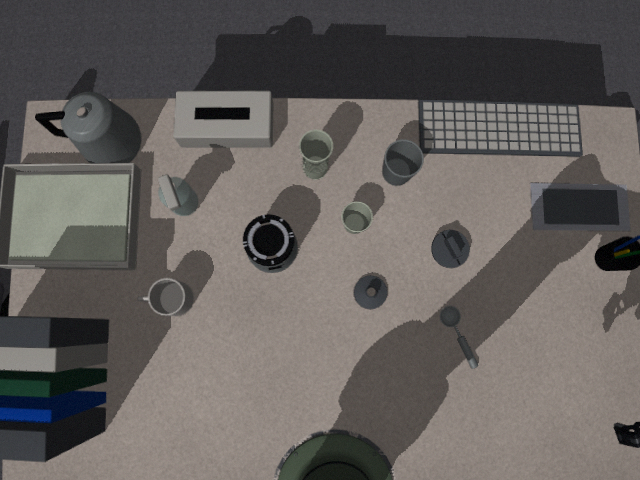

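View pics/scene1.png

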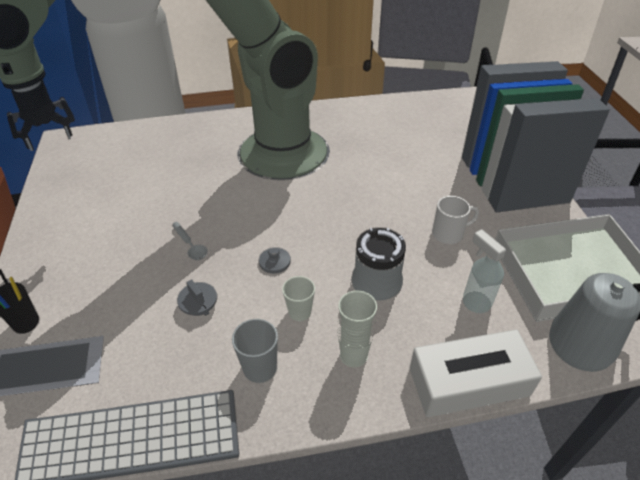

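The top view shows the lid at (450,248) with its bar running diagonally and the grinder at (269,240). The jar lid at (370,291) is separate, and so are the spoon and cups. Both cameras agree on the lid (about 0.567, -0.277) and the mouth (about 0.570, 0.155). Next I'll take a closer look with the wrist camera.

Run:
```python
from h import *
np.set_printoptions(precision=4,suppress=True)
for p,y in [((.567,-.277,.06),.52),((.572,.154,.17),.15),((.572,.154,.17),-.64)]:
    print(y,ctrl.solve_ik(p,[np.pi,0,y]))
ctrl.movep([.55,-.277,.24],[np.pi,0,.52])
cm=ctrl.camera_model('wrist'); snap('wrist','w1.png'); print(ray(cm,(320,240)),ctrl.observe()['time'])
for k,z in dict(lid=0,lid_grip=.052,lid_lug=.0055).items():
    for r in ctrl.place_of(k,'wrist')[:3]: print(k,round(r['score'],2),np.array(r['uv']),atz(cm,r['uv'],z)[:2])
```

```text
0.52 [ 0.4389  0.7801 -0.118   1.7036  0.1345  0.6657 -0.8019]
0.15 [-0.0468  0.6065 -0.456   1.7493  0.3365  0.8639 -2.0741]
-0.64 [-0.5159  0.5855  0.2203  1.7757 -0.1693  0.7989 -2.4235]
(array([ 0.6204, -0.2364,  0.3571]), array([-0.2716, -0.1694, -0.9475])) 3.2833
lid 0.84 [319.6 186.8] [ 0.5674 -0.2714]
lid_grip 0.67 [322.2 198.2] [ 0.5675 -0.2733]
lid_grip 0.45 [323.9 151.5] [ 0.6029 -0.2545]
lid_lug 0.73 [319.9 148.2] [ 0.6011 -0.2523]
```

View pics/w1.png

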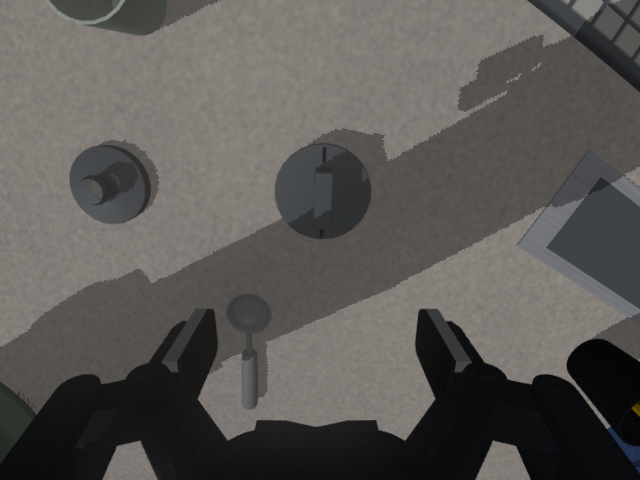

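The wrist view shows the lid flange centred at (323,191), with its bar line running from (324,150) to (322,236), so yaw 0.52 is nearly right. Near the grinder this grasp leaves joint 7 close to its limit, so I'll grip with the half-turned yaw.

Run:
```python
from h import *
np.set_printoptions(precision=4,suppress=True)
cm=ctrl.camera_model('wrist')
a,b=atz(cm,(324,150),.029),atz(cm,(321.5,237),.029)
d=a-b;print(a,b,(a+b)/2,np.linalg.norm(d),np.arctan2(d[1],d[0]))
im=ctrl.grab_frame('wrist')
m=ctrl.outline_of('lid','wrist')[0]; print(m['score'],m['rect'])
def mask(lo):
    pass
# check: fit flange circle to mask outline
c=max(cv2.findContours(m['mask'].astype(np.uint8),0,2)[0],key=cv2.contourArea)[:,0]
P=np.array([atz(cm,p,.025)[:2] for p in c]); 
print(cv2.minEnclosingCircle(P.astype(np.float32)))
for y in (.5-np.pi,.5+np.pi): print(ctrl.solve_ik([.567,-.275,.06],[np.pi,0,y]))
for p,y in [((.572,.154,.17),.15),((.572,.154,.17),-.64)]:
    print(y,ctrl.solve_ik(p,[np.pi,0,y+np.pi]))
```

```text
[ 0.6031 -0.2546  0.029 ] [ 0.5301 -0.2941  0.029 ] [ 0.5666 -0.2744  0.029 ] 0.08305025253959869 0.496669494263021
0.67 [322.4, 191.9, 97.3, 90.1]
((0.5669329166412354, -0.2744865119457245), 0.04654807969927788)
[ 0.866   0.9165 -0.8043  1.6812  0.8099  0.9095  1.8003]
[ 0.866   0.9165 -0.8043  1.6812  0.8099  0.9095  1.8003]
0.15 [ 0.1871  0.7004 -0.8245  1.7368  0.6067  0.979   0.8476]
-0.64 [ 0.087   0.65   -0.6603  1.742   0.4858  0.919   0.1541]
```

Run:
```python
from h import *
np.set_printoptions(precision=4,suppress=True)
P=np.array([.5668,-.2745,0]); y=.497+np.pi
ctrl.movep(P+[0,0,.13],[np.pi,0,y])
ctrl.move_straight(P+[0,0,.060],max_speed=.1)
ctrl.gripper_close()
o=ctrl.observe(); print(o['time'],o['grip_width'],o['finger_force'],o['tool_pos'],o['tcp_rot'])
ctrl.move_straight(P+[0,0,.2],max_speed=.15)
ctrl.sleep(.1)
o=ctrl.observe(); print(o['time'],o['grip_width'],o['finger_force'])
ctrl.movep([.66,.154,.30],[np.pi,0,.15+np.pi])
cm=ctrl.camera_model('wrist'); snap('wrist','w2.png'); o=ctrl.observe(); print(o['time'],o['grip_width'],o['finger_force'],o['wrist_force'],o['qpos'])
for k,z in dict(mouth=.125,slot=.125,pulse_dot=.125,lock_mark=.125,grinder=0,lid=.24,lid_grip=.294).items():
    for r in ctrl.place_of(k,'wrist')[:3]: print(k,round(r['score'],2),np.array(r['uv']),atz(cm,r['uv'],z)[:2])
import json; json.dump({k:np.array(v).tolist() for k,v in cm.items()},open('cm2.json','w'))
```

```text
7.3583 0.015290308741034868 58.54284167289734 [ 0.5669 -0.2746  0.0601] [-3.1413  0.0001 -2.6447]
8.5417 0.014987028186766296 58.42190086841583
10.2417 0.01517380666061387 58.41127038002014 [ 0.1283 -0.4735 -0.592 ] [ 0.1801  0.6991 -0.8682  1.3635  0.5321  1.3195  1.0184]
mouth 0.6 [330.3 114.9] [0.5709 0.151 ]
slot 0.74 [335.3 164.1] [0.608  0.1612]
slot 0.6 [270.2 117.6] [0.5798 0.1046]
pulse_dot 0.57 [286.6 166.1] [0.6155 0.1221]
lock_mark 0.81 [271.6 120.2] [0.5816 0.1059]
grinder 0.62 [328.7 119.4] [0.5729 0.1541]
grinder 0.3 [333.8 167.4] [0.6249 0.1685]
lid 0.73 [312.6 279.7] [0.6598 0.1514]
lid 0.25 [149.5 148.6] [0.6018 0.0613]
lid_grip 0.8 [315.8 337. ] [0.6599 0.1533]
```

View pics/w2.png

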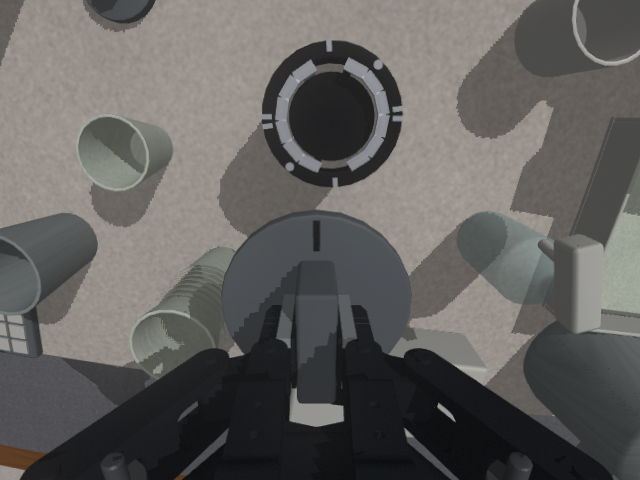

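The wrist picture shows the lid held with its bar upright. On the grinder the insert ribs are at (329,46) and (335,182), the dots at (378,65) and (290,167), and the double ribs at (397,113) and (267,121). I'll refine these from the averages of opposite marks.

Run:
```python
from h import *
import json
np.set_printoptions(precision=4,suppress=True)
cm=json.load(open('cm2.json'))
for n,a,b,o in [('ins',(335,182),(329,46),0),('dot',(290,167),(378,65),45),('lock',(267,121),(397,113),90)]:
    A,B=atz(cm,a,.125)[:2],atz(cm,b,.125)[:2]; d=A-B
    print(n,(A+B)/2,np.linalg.norm(d)/2,np.degrees(np.arctan2(d[1],d[0]))+o)
im=cv2.imread('pics/w2.png'); hsv=im.max(2)
m=(hsv[20:205,240:425]>140).astype(np.uint8); s=(im.max(2).astype(int)-im.min(2))[20:205,240:425]
cv2.imwrite('pics/crop.png',cv2.resize(im[20:205,240:425],None,fx=3.2,fy=3.2,interpolation=cv2.INTER_CUBIC))
# lid: slit on flange near end and bar top in image -> position
z0=.30-.060
for uv in [(316.5,221),(316.5,250)]: print(atz(cm,uv,z0+.029))
```

```text
ins [0.5723 0.1528] 0.05126870215843755 11.893029086433323
dot [0.5727 0.153 ] 0.05146877596154026 11.988971762597409
lock [0.5721 0.1525] 0.051234824093246575 12.015658727886503
[0.6185 0.1473 0.269 ]
[0.6317 0.1493 0.269 ]
```

View pics/crop.png

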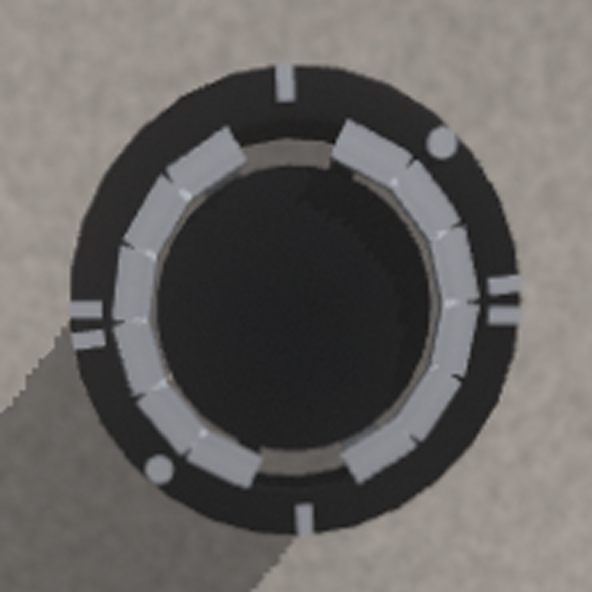

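The grinder centre is (0.5724, 0.1528) and its x axis is at 12°. All three mark pairs agree, and the 51 mm radius matches. Now I'll insert the lid.

Run:
```python
from h import *
np.set_printoptions(precision=4,suppress=True)
y=.2094+np.pi; M=[.5724,.1528]
ctrl.movep(M+[.215],[np.pi,0,y])
o=ctrl.observe(); print(o['time'],o['tool_pos'],o['wrist_force'],o['qpos'])
f0=np.array(o['wrist_force'])
for z in (.183,.176,.172,.1685):
    r=ctrl.move_straight(M+[z],max_speed=.06,until_force=14)
    o=ctrl.observe(); print(r,o['time'],o['tool_pos'],np.array(o['wrist_force'])-f0,o['moment'],o['grip_width'])
    if r: break
```

```text
11.15 [0.5726 0.1527 0.2152] [0.9946 0.0928 0.5172] [ 0.2277  0.6575 -0.8859  1.6986  0.572   1.0651  0.9359]
False 11.8333 [0.5724 0.1529 0.1831] [-1.506  -0.5262 -1.8398] [ 0.0261  0.0612 -0.0384] 0.014896039180951148
False 12.1 [0.5723 0.1527 0.1757] [-1.6109  0.0773 -1.4557] [-0.0173  0.0245 -0.0435] 0.015046068368809467
False 12.35 [0.5725 0.1528 0.1719] [-1.5772  0.6192  1.2043] [-0.0908 -0.047  -0.0173] 0.015284555385805578
False 12.6 [0.5725 0.1528 0.1685] [-0.2945 -1.1465  1.9102] [-0.0194 -0.113   0.0117] 0.015039584094830126
```

It went in cleanly, with the spring force rising as expected. Now the twist, in steps.

Run:
```python
from h import *
np.set_printoptions(precision=4,suppress=True)
y=.2094+np.pi; M=[.5724,.1528,.1683]
ctrl.sleep(.15)
for d in (15,30,45):
    ctrl.move_straight(M,rot=[np.pi,0,y-np.radians(d)],max_speed=.05)
    o=ctrl.observe(); print(d,o['time'],o['tool_pos'],o['tcp_rot'],o['wrist_force'],o['moment'],o['grip_width'],o['finger_force'])
    if np.abs(o['wrist_force']).max()>25: break
cw=ctrl.camera_model('wrist'); snap('wrist','w3.png')
```

```text
15 13.1583 [0.5724 0.1527 0.1684] [-3.141   0.0002  3.0931] [ 0.2664 -0.1253  1.5652] [-0.3787 -0.0946  0.0944] 0.015364786455388555 58.90372395515442
30 13.5667 [0.5724 0.1526 0.1683] [-3.141   0.0002  2.8331] [ 0.2645 -2.4139  3.514 ] [-0.7177 -0.1662  0.1261] 0.015421910237420209 58.8793283700943
45 13.975 [0.5724 0.1526 0.1682] [-3.1411  0.0003  2.5719] [ 0.6597 -3.3719  2.8012] [-0.9374 -0.0854  0.106 ] 0.015073983913748345 58.90790283679962
```

View pics/w3.png

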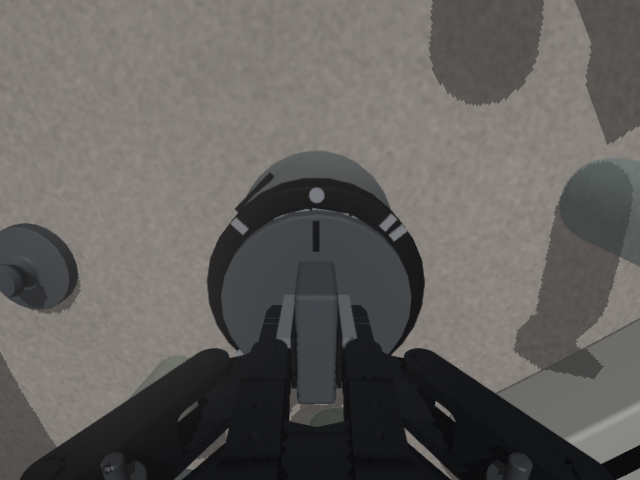

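The bar's slit at (316,235) points straight at the dot at (317,195). The lid sits in the hand exactly as it did before insertion, so it hasn't slipped. Handing in.

Run:
```python
from h import *
ctrl.sleep(.4)
o=ctrl.observe(); print(o['time'],o['tool_pos'],o['tcp_rot'],o['moment'],o['finger_force'])
print(ctrl.hand_in())
```

```text
14.425 [0.57236408 0.15263368 0.16825417] [-3.14133127e+00 -3.13241490e-05  2.56615799e+00] [-1.14365356 -0.00124938  0.18209196] 58.89129817485809
the job is handed in; nothing more can be done
None
```

The job is handed in at about 14.4 s: the lid is in the grinder, pushed down and twisted 45° to the pulse dot, still gripped and held short of the lock; the judge's verdict was not reported.

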